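Bleed the air tank through its valve

TASK

Bleed the small compressed-air tank: unscrew the tiny knurled lock nut on the valve that stands on top of it (anticlockwise seen from above) all the way up to its stop, then push the freed valve pin in its middle down well past the middle of its travel with a light fingertip push, keep it down for two seconds and let it spring back up. The pin bends easily, so never lean on it, and finish with the nut still unscrewed; do not disturb the things lying round the tank.

Things in the scene. Friction and masses are not known exactly. Their poses are not given: they have to be found in the camera images.
- air_tank: grey cylinder tank (80 mm across, 150 mm long, lying along its own x) on a dark foot plate 150 x 96 mm with rubber feet, fixed to the bench; a round gauge sticks out at its -x end (to 101 mm from the middle), a brass hose coupler at its +x end (to 99 mm). Origin: on the bench under the tank's middle; z up. The top of the tank is at z = 94 mm.
- valve_boss (a point): centre of the top face of the round boss (26 mm across) on the tank's top, 20 mm from the tank's middle towards the coupler, 102 mm above the bench; z up. The valve rises out of it (within 1 mm in plan): brass stem 11 mm thick, lock nut, pin. It is screwed in to an unknown depth: the shut nut's lower face is 20 to 36 mm above this point, the pin's tip 28.5 mm above that face.
- nut (a joint): angle of the steel knurled lock nut (15 mm across, 9 mm high) on the pin, rad: 0 = down hard on the stem (pin locked), 2.6 = fully unscrewed, at its upper stop. Grows anticlockwise seen from above; the nut climbs 2.3 mm per rad. Starts between 0 and 0.4. Greased thread: slow turning takes under 0.1 N m; it stays where it is left and does not come off.
- pin (a joint): how far the steel pin (5 mm thick, round tip, standing up through the nut's middle) is pressed down, m: 0 = up, 0.0045 = bottom. Sprung: 2 N starts it, 6.5 N takes it to the bottom; it springs back by itself. The nut rides down with it, so it cannot go further than the nut has climbed. More than 12 N on it bends it.
- battery_spare: black cordless-tool battery, 117 x 78 x 53 mm, loose; bystander. Origin: centre of its underside.
- sanding_block: brown sanding block, 62 x 98 x 29 mm, loose; bystander. Origin: centre of its underside.
- jar: dark round jar with a lid, 64 mm across, 96 mm high, loose; bystander. Origin: centre of its underside.
- spanner: small steel spanner, 149 mm long, 9 mm thick, loose; bystander. Origin: centre of its underside.

How it is judged:
By the outcome, as a careful person would: the job done as asked, in the order asked, and still so for the second after the job is handed in, with the robot touching nothing.
It also fails if it takes over 61 s, if anything falls off the work surface, if the arm or the gripper's body presses on something with over 40 N, if the wrist force passes 120 N, or if a joint passes its speed limit or range.

ROBOT

A 6-joint arm with a two-finger parallel gripper is mounted at the origin on a cart in front of the work surface, level with it; the furniture and walls round the work are solid. World frame = base frame: x ahead of the robot, y to its left, z up, the work surface at z = 0. Lengths are in m, angles in degrees, forces in N, time in s.
With the tool pointing down it reaches from about 0.375 to 0.9 m from the base axis. Payload 3.1 kg.
Tool frame: the origin (TCP) lies midway between the tips of the shut fingers; the grasp point (between the pads) lies 19 mm behind it; z points along the fingers, y is the line along which they close (so a half turn about z gives the same grasp; the last joint's range is limited). The gripper opens to 87 mm and grips with 3 to 60 N. Pads are 19 mm wide; open, the fingers measure 117 mm over their backs; the gripper's body (75 mm by 190 mm) begins 51 mm behind the grasp point.
Start: joints at [-75.487, 30.224, 82.088, -0, 67.689, -10.227], TCP at [0.262, -0.568, 0.223] pointing down, gripper open.
Joint ranges: [-176.69, 176.69], [-43.24, 126.21], [12.49, 139.97], [-82, 262], [0, 151.66], [-163.58, 163.58]. Speed limits (degrees/s): [159.86, 159.86, 180, 180, 180, 180].

INTERFACE

Orientations are given as a 3x3 rotation matrix whose columns are the frame's x, y, z axes.
In Python, from rig import read_state, capture, camera_info, hand_in gives the robot as it stands.
- The arm moves only by the tool drive_tool, never from a script. Its argument "motion" is a list of rows, each a list of 2 entries, a list of its own where there are three numbers: the shift along the tool's x, y, z in mm, then the turn, a rotation vector about the tool's x, y, z in rad. A call has 1 to 5 rows; each row shifts and turns the commanded pose from where the row before left it, along the tool's axes as they then stand; what a row does not reach is not made up. A row lasts 1/10 s, in which the tool goes at most 50 mm and 8.59 degrees, less where a joint would pass 70% of its speed; a pose out of reach is approached as far as the arm can. A call is refused whole if a number of a shift passes 50 or a number of a turn 0.15, either way. A call with a gripper value outside its range is refused whole. "gripper" is the opening, from 0 (shut) to 1 (fully open), set as the call begins (left out, the last holds). The fingers move at their own pace and stop on an object; the grip force is fixed at half the most. Time passes only in rows, so rows that do not move let the fingers close. It gives the time, the measured TCP pose, the force, the opening and the grip force at its end, in the units of the state.
- read_state(): the state, without advancing time (a new reading comes with each control period).
- capture(name): name is "scene" or "top" or "wrist"; returns the picture (420x560x3 uint8, red, green, blue); there is no depth.
- camera_info(name): a dict with "fovy" (degrees; the focal length in pixels is half the picture's height over the tangent of half this angle, whatever the lens; pixels are square), "cx", "cy" (the principal point, pixels), "xyz" and "orientation" of the camera in the world; the wrist camera has in their place "T_tool_cam" (4x4, takes a point from camera to tool coordinates, whose origin is the TCP and whose axes are the flange's). Camera axes: x right, y down, z forward; pixel columns grow to the right and rows downward; lengths in m; the calibration is good to about 2 mm. A picture is of the moment at which its call begins: read the wrist's pose just before it. camera_info takes no time and is no camera call.
- hand_in(): hands the job in; it is judged then, once.
The state is a dict: "time_s": time; "joint_positions": joint angles; "qvel": joint speeds; "tau": joint torques, N m; "position": TCP position; "tcp_rot": TCP orientation; "force": force on the tool from outside, world axes, zero at the start; "moment": the same for the moment, N m; "opening": opening from 0.0 (shut) to 1.0 (fully open); "grasp_force": force on a finger pad.
Only numpy, scipy, OpenCV 4.12 (cv2) and the standard library are available. Lean on these libraries where they do the work, as an engineer would, in place of code of your own. Each camera call takes 0.05 s, during which the arm holds its last target. There are 200 camera calls.

## Working session

There is one attempt and no reset: what is moved stays moved. The work goes in short steps, Python scripts to look and compute and a tool call to move; the robot and the scene stay as the last step left them, time stands still between calls to the robot, and variables do not carry over. Pictures are saved under pics/ and viewed, at most 10 in all, crops included, and the job is handed in when it is done.

Besides the shell and the picture viewer there is one more tool, called after "Emit:" as name([rows], argument=value, ...), one row to a line, values as JSON. drive_tool: Moves the arm, as the interface text tells. Its arguments: {"type":"object","properties":{"motion":{"type":"array","items":{"type":"array"}},"gripper":{"type":"number"}},"required":["motion"]}

```bash
ls; mkdir -p pics
python3 - <<'E'
from rig import *
import cv2,numpy as np
s=read_state();print({k:np.round(v,3).tolist() for k,v in s.items()})
ims=[]
for n in("scene","top"):
    im=capture(n);cv2.imwrite(f"pics/{n}0.png",im[:,:,::-1]);print(n,camera_info(n))
print(camera_info("wrist"))
E
```

```text
pics
{'time_s': 0.0, 'joint_positions': [-75.486, 30.278, 82.158, -0.002, 67.689, -10.227], 'qvel': [-0.059, 0.047, -0.047, -0.07, 0.053, 0.013], 'tau': [0.0, -44.004, -17.659, 0.063, 0.058, -0.0], 'position': [0.261, -0.567, 0.222], 'tcp_rot': [[0.908, 0.419, -0.001], [0.419, -0.908, 0.002], [0.0, -0.002, -1.0]], 'force': [0.328, 0.35, -0.46], 'moment': [-0.007, -0.004, -0.012], 'grasp_force': 0.0, 'opening': 1.001}
scene {'fovy': 52.78778845480017, 'cx': 277.4536833425757, 'cy': 208.67345914631773, 'xyz': array([ 0.28400532, -0.46387814,  0.7785891 ]), 'orientation': array([[ 0.89987044, -0.30303426,  0.31369319],
       [-0.43567517, -0.65833015,  0.61383105],
       [ 0.02050184, -0.68903676, -0.72443635]])}
top {'fovy': 44.71205024295153, 'cx': 284.20288103052417, 'cy': 203.961385550756, 'xyz': array([0.33104858, 0.09130697, 1.28944552]), 'orientation': array([[-0.0090321 , -0.98149845,  0.19125693],
       [-0.99952954,  0.0032552 , -0.03049758],
       [ 0.02931075, -0.19144241, -0.9810661 ]])}
{'fovy': 71.97386209560896, 'cx': 275.98973602138943, 'cy': 210.53445735415931, 'T_tool_cam': array([[-4.86985464e-05, -9.63263986e-01, -2.68556310e-01,
         7.27002023e-02],
       [ 9.99999904e-01, -1.63980357e-04,  4.06833973e-04,
         2.37861289e-04],
       [-4.35926474e-04, -2.68556264e-01,  9.63263901e-01,
        -1.62208517e-01],
       [ 0.00000000e+00,  0.00000000e+00,  0.00000000e+00,
         1.00000000e+00]])}
```

View pics/scene0.png

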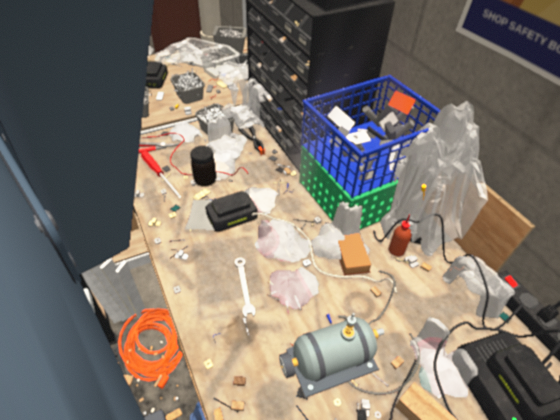

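View pics/top0.png

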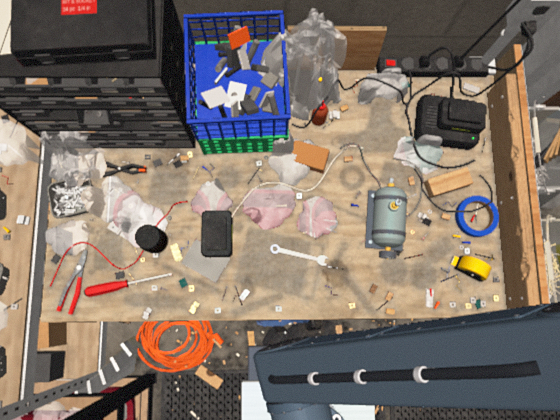

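Scene: tank at about (335,352), valve at (350,325). Top: tank at about (388,218), gauge at (388,255), coupler at (393,188), valve at about (393,206). I'll crop both views to get exact pixels.

```bash
python3 - <<'E'
import cv2,numpy as np
a=cv2.imread("pics/scene0.png")[295:405,270:400];b=cv2.imread("pics/top0.png")[170:270,350:430]
a=cv2.resize(a,(468,396),interpolation=3);b=cv2.resize(b,(320,400),interpolation=3)[:396]
cv2.imwrite("pics/crop.png",np.hstack([a,b]))
E
cat > h.py <<'E'
from rig import *
import cv2,numpy as np
def ray(n,u,v,pose=None):
    c=camera_info(n);f=210/np.tan(np.radians(c["fovy"]/2))
    d=np.array([(u-c["cx"])/f,(v-c["cy"])/f,1])
    if n=="wrist":
        T=np.eye(4);T[:3,:3]=pose["tcp_rot"];T[:3,3]=pose["position"];T=T@c["T_tool_cam"];R,o=T[:3,:3],T[:3,3]
    else: R,o=np.array(c["orientation"]),np.array(c["xyz"])
    d=R@d;return o,d/np.linalg.norm(d)
def plane(n,u,v,z,pose=None):
    o,d=ray(n,u,v,pose);return o+d*(z-o[2])/d[2]
def tri(rs):
    A=sum(np.eye(3)-np.outer(d,d) for o,d in rs);b=sum((np.eye(3)-np.outer(d,d))@o for o,d in rs)
    p=np.linalg.solve(A,b);return p,[np.linalg.norm((np.eye(3)-np.outer(d,d))@(p-o)) for o,d in rs]
E
```

```text
(no output)
```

View pics/crop.png

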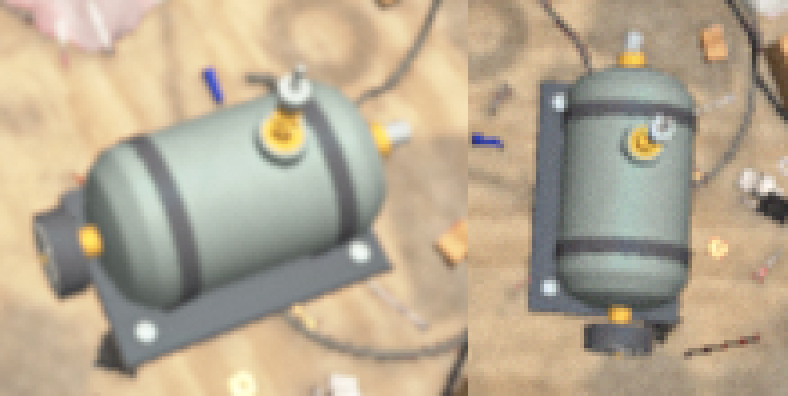

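The crop shows the boss at scene (348.3,333) and top (394.2,205.8), the nut at (351.7,320.6) and (398.3,202), and the pin tip at (353,314.4) and (400,200.5).

Run:
```python
from h import *
def t(a,b):
    p,r=tri([ray("scene",*a),ray("top",*b)]);print(np.round(p,4),np.round(r,4))
t((348.3,333),(394.2,205.8));t((351.7,320.6),(398.3,202));t((353,314.4),(400,200.5))
print(plane("scene",348.3,333,.102),plane("top",394.2,205.8,.102))
# coupler / gauge ends: z axis height ~.054
print(plane("top",350+164/4,170+42/4,.054),plane("top",350+152/4,170+340/4,.054))
print(plane("scene",270+402/3.6,295+132/3.6,.054),plane("scene",270+62/3.6,295+255/3.6,.054))
```

```text
[ 0.5584 -0.2086  0.1008] [0.001 0.001]
[ 0.559  -0.2079  0.1426] [0.0007 0.0007]
[ 0.5587 -0.207   0.1617] [0.0007 0.0007]
[ 0.55899278 -0.20929804  0.102     ] [ 0.55720273 -0.20792469  0.102     ]
[ 0.63087006 -0.21521408  0.054     ] [ 0.44451533 -0.19866221  0.054     ]
[ 0.63637255 -0.21554681  0.054     ] [ 0.44810921 -0.19820754  0.054     ]
```

Emit:
drive_tool([
  [[42,-20,-3],[0,0,0]],
  [[42,-20,-3],[0,0,0]],
  [[42,-20,-3],[0,0,0]],
  [[42,-20,-3],[0,0,0]],
  [[42,-20,-3],[0,0,0]],
])

```text
time_s: 0.6
position: [0.4112, -0.3872, 0.2373]
tcp_rot: [[0.908, 0.418, -0.0], [0.418, -0.908, 0.001], [-0.0, -0.001, -1.0]]
force: [1.4, -1.3, -0.0]
opening: 1.0
grasp_force: 0.0
```

Emit:
drive_tool([
  [[42,-20,-3],[0,0,0]],
  [[42,-20,-3],[0,0,0]],
  [[42,-20,-3],[0,0,0]],
  [[42,-20,0],[0,0,0]],
  [[42,-20,0],[0,0,0]],
])

```text
time_s: 1.1
position: [0.5601, -0.2084, 0.2463]
tcp_rot: [[0.908, 0.419, -0.0], [0.419, -0.908, 0.0], [-0.0, -0.0, -1.0]]
force: [0.5, -0.7, -0.6]
opening: 0.999
grasp_force: 0.0
```

Emit:
drive_tool([
  [[0,0,0],[0,0,0.145]],
  [[0,0,0],[0,0,0.145]],
  [[0,0,0],[0,0,0.145]],
  [[0,0,0],[0,0,0]],
  [[0,0,0],[0,0,0]],
])

```text
time_s: 1.6
position: [0.5591, -0.2101, 0.2462]
tcp_rot: [[1.0, -0.0, -0.001], [-0.0, -1.0, 0.0], [-0.001, -0.0, -1.0]]
force: [-0.2, -0.3, -1.6]
opening: 1.002
grasp_force: 0.0
```

Run:
```python
from h import *
import pickle
s=read_state();im=capture("wrist");cv2.imwrite("pics/w1.png",im[:,:,::-1]);pickle.dump(s,open("s1.pkl","wb"))
print(s["time_s"],s["position"],np.round(s["tcp_rot"],3).tolist(),s["joint_positions"],s["force"])
```

```text
1.6 [ 0.55907076 -0.21006582  0.24617898] [[1.0, -0.0, -0.001], [-0.0, -1.0, 0.0], [-0.001, -0.0, -1.0]] [-3.13051491e+01  2.66084313e+01  8.46369672e+01  1.62651665e-03
  6.88046401e+01  5.87081045e+01] [-0.17064609 -0.28897474 -1.58207239]
```

View pics/w1.png

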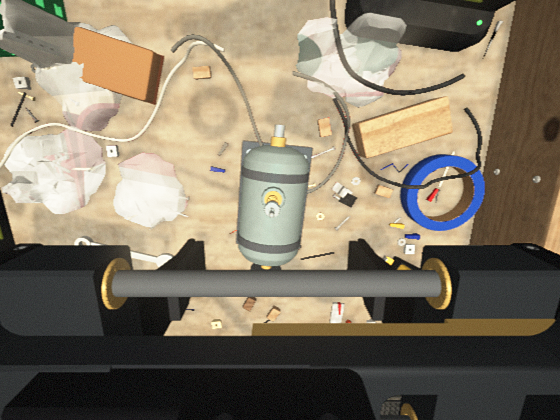

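Wrist view: tank in the centre, boss at about (272,197) and valve tip at about (270,212). Next I'll zoom in on the valve.

Run:
```python
import cv2
im=cv2.imread("pics/w1.png")[180:230,240:305];cv2.imwrite("pics/w1c.png",cv2.resize(im,None,fx=10,fy=10,interpolation=2))
```

```text
(no output)
```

View pics/w1c.png

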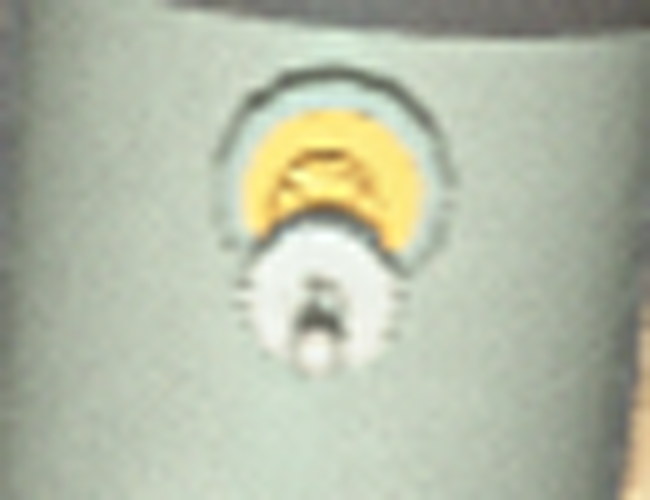

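Boss centre is at (273,198), the nut's top face at (271.7,209.5) and the pin tip at (271,214.5). I'll triangulate with the other two views.

Run:
```python
from h import *
import pickle
s=pickle.load(open("s1.pkl","rb"))
def t(a,b,w):
    for L in ([ray("scene",*a),ray("top",*b),ray("wrist",*w,s)],[ray("scene",*a),ray("wrist",*w,s)]):
        p,r=tri(L);print(np.round(p,4),np.round(r,4))
t((348.3,333),(394.2,205.8),(273,198));t((351.7,320.6),(398.3,202),(271.7,209.5));t((353,314.4),(400,200.5),(271,214.5))
for z,w in((.102,(273,198)),(.142,(271.7,209.5)),(.162,(271,214.5))):print(plane("wrist",*w,z,s))
```

```text
[ 0.5593 -0.2081  0.099 ] [0.0009 0.0016 0.001 ]
[ 0.5601 -0.2077  0.0988] [0.0004 0.0004]
[ 0.5589 -0.2074  0.1427] [0.0009 0.0006 0.0009]
[ 0.5593 -0.2073  0.1427] [0.0008 0.0008]
[ 0.559  -0.2067  0.161 ] [0.0007 0.0009 0.0006]
[ 0.5595 -0.2066  0.1611] [0.0004 0.0004]
[ 0.56061355 -0.20739142  0.102     ]
[ 0.55867442 -0.2065562   0.142     ]
[ 0.55958168 -0.2062315   0.162     ]
```

Emit:
drive_tool([
  [[0,-3,25],[0,0,0]],
  [[0,0,30],[0,0,0]],
  [[0,0,30],[0,0,0]],
  [[0,0,25],[0,0,0]],
  [[0,0,16],[0,0,0]],
], gripper=0.5)

```text
time_s: 2.15
position: [0.5582, -0.2069, 0.1185]
tcp_rot: [[1.0, -0.002, -0.003], [-0.002, -1.0, 0.002], [-0.003, -0.002, -1.0]]
force: [0.2, 0.6, 0.2]
opening: 0.635
grasp_force: 0.0
```

Emit:
drive_tool([
  [[0,0,0],[0,0,0]],
  [[0,0,0],[0,0,0]],
], gripper=0.3)

```text
time_s: 2.35
position: [0.5594, -0.2075, 0.1206]
tcp_rot: [[1.0, -0.003, -0.0], [-0.003, -1.0, 0.0], [-0.0, -0.0, -1.0]]
force: [0.7, -0.7, 1.2]
opening: 0.446
grasp_force: 0.0
```

Run:
```python
from h import *
s=read_state();im=capture("wrist");cv2.imwrite("pics/w2.png",cv2.resize(im[150:350,150:410,::-1],None,fx=3,fy=3))
print(s["time_s"],s["position"],s["joint_positions"],s["force"],s["moment"],s["opening"])
```

```text
2.35 [ 0.55944051 -0.20745412  0.12064561] [-3.10680260e+01  3.55364231e+01  9.13978981e+01  1.49943312e-03
  5.30733751e+01  5.90753849e+01] [ 0.6840127  -0.70197016  1.16822122] [ 0.04906827 -0.01149321  0.00204609] 0.44578412344080026
```

View pics/w2.png

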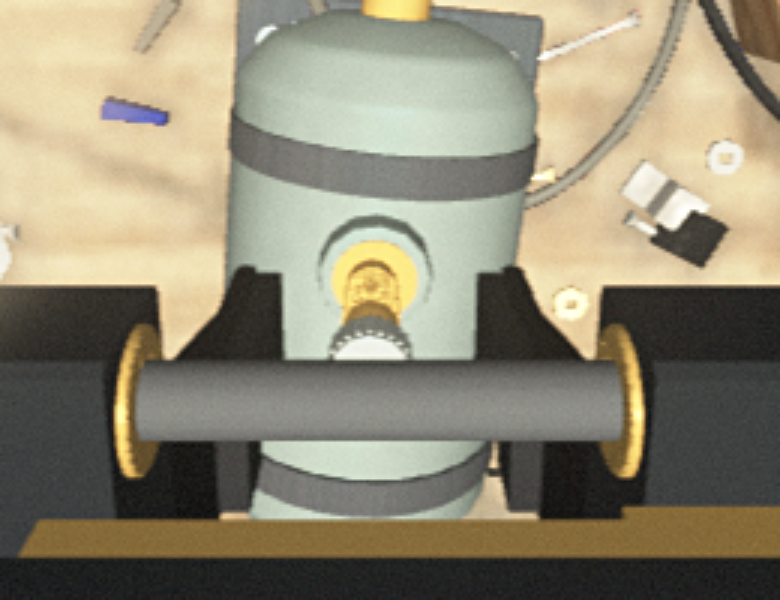

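The nut (crop x 371) sits about 1.4 mm left of the midline between the fingers (x 379). I'll centre on it and close.

Emit:
drive_tool([
  [[0,-1.3,0],[0,0,0]],
  [[0,0,0],[0,0,0]],
  [[0,0,0],[0,0,0]],
  [[0,0,0],[0,0,0]],
  [[0,0,0],[0,0,0]],
], gripper=0.1)

```text
time_s: 2.9
position: [0.5598, -0.2059, 0.1211]
tcp_rot: [[1.0, -0.003, 0.001], [-0.003, -1.0, -0.0], [0.001, 0.0, -1.0]]
force: [1.5, 0.2, 1.7]
opening: 0.147
grasp_force: 30.0
```

Emit:
drive_tool([
  [[0,0,0],[0,0,0]],
  [[0,0,0],[0,0,0]],
  [[0,0,0],[0,0,0]],
])

```text
time_s: 3.2
position: [0.5597, -0.2059, 0.1207]
tcp_rot: [[1.0, -0.003, 0.001], [-0.003, -1.0, -0.0], [0.001, 0.0, -1.0]]
force: [1.6, 1.7, 3.1]
opening: 0.144
grasp_force: 30.0
```

Emit:
drive_tool([
  [[0,0,-0.2],[0,0,-0.08]],
  [[0,0,-0.2],[0,0,-0.08]],
  [[0,0,-0.2],[0,0,-0.08]],
  [[0,0,-0.2],[0,0,-0.08]],
  [[0,0,-0.2],[0,0,-0.08]],
])

```text
time_s: 3.7
position: [0.5598, -0.2059, 0.1216]
tcp_rot: [[0.921, 0.389, 0.001], [0.389, -0.921, 0.0], [0.001, 0.0, -1.0]]
force: [1.0, 1.5, 2.6]
opening: 0.146
grasp_force: 30.0
```

Run:
```python
from h import *
s=read_state();im=capture("wrist");cv2.imwrite("pics/w3.png",cv2.resize(im[150:350,150:410,::-1],None,fx=3,fy=3))
print(s["time_s"],s["position"],s["joint_positions"],s["force"],s["moment"],s["opening"])
```

```text
3.7 [ 0.5597826  -0.20585999  0.12164762] [-3.09327954e+01  3.54214611e+01  9.14386215e+01  3.88579894e-02
  5.30965682e+01  3.61520333e+01] [1.03067925 1.49486756 2.60286006] [ 0.22909721 -0.19970317 -0.04550434] 0.14573310104868512
```

View pics/w3.png

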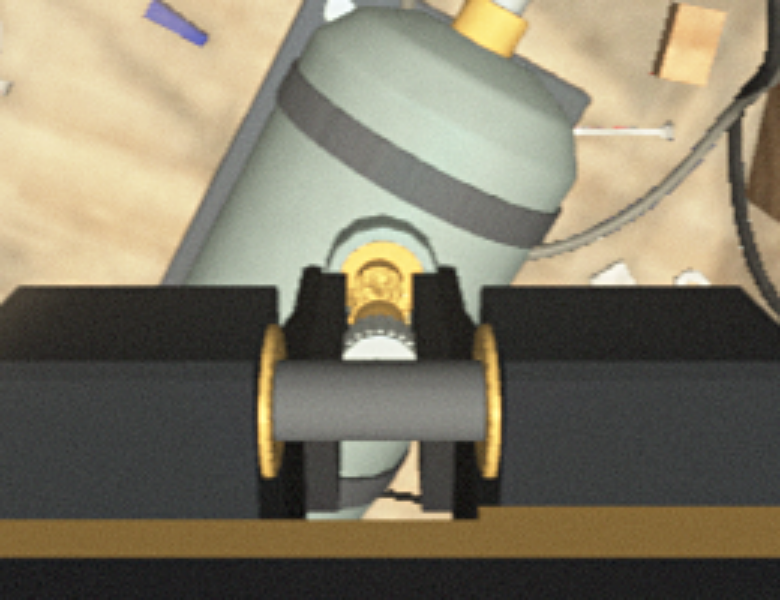

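Emit:
drive_tool([
  [[0,0,-0.2],[0,0,-0.08]],
  [[0,0,-0.2],[0,0,-0.08]],
  [[0,0,-0.2],[0,0,-0.08]],
  [[0,0,-0.2],[0,0,-0.08]],
  [[0,0,-0.2],[0,0,-0.08]],
])

```text
time_s: 4.25
position: [0.5597, -0.2059, 0.1226]
tcp_rot: [[0.698, 0.716, 0.001], [0.716, -0.698, 0.0], [0.001, 0.001, -1.0]]
force: [1.3, 1.7, 1.4]
opening: 0.153
grasp_force: 30.0
```

Emit:
drive_tool([
  [[0,0,-0.2],[0,0,-0.08]],
  [[0,0,-0.2],[0,0,-0.08]],
  [[0,0,-0.2],[0,0,-0.08]],
  [[0,0,-0.2],[0,0,-0.08]],
  [[0,0,-0.2],[0,0,-0.08]],
])

```text
time_s: 4.75
position: [0.5598, -0.2058, 0.1236]
tcp_rot: [[0.364, 0.931, 0.001], [0.931, -0.364, 0.0], [0.0, 0.001, -1.0]]
force: [1.7, 1.9, 1.8]
opening: 0.144
grasp_force: 30.0
```

Emit:
drive_tool([
  [[0,0,-0.2],[0,0,-0.08]],
  [[0,0,-0.2],[0,0,-0.08]],
  [[0,0,-0.2],[0,0,-0.08]],
  [[0,0,-0.2],[0,0,-0.08]],
  [[0,0,-0.2],[0,0,-0.08]],
])

```text
time_s: 5.25
position: [0.5597, -0.2058, 0.1246]
tcp_rot: [[-0.027, 1.0, 0.001], [1.0, 0.027, 0.0], [0.0, 0.001, -1.0]]
force: [1.3, 0.7, 1.3]
opening: 0.147
grasp_force: 30.0
```

Emit:
drive_tool([
  [[0,0,-0.2],[0,0,-0.08]],
  [[0,0,-0.2],[0,0,-0.08]],
  [[0,0,-0.2],[0,0,-0.08]],
  [[0,0,-0.2],[0,0,-0.08]],
  [[0,0,-0.2],[0,0,-0.08]],
])

```text
time_s: 5.75
position: [0.5597, -0.2058, 0.1256]
tcp_rot: [[-0.414, 0.91, 0.001], [0.91, 0.414, 0.0], [-0.0, 0.001, -1.0]]
force: [1.4, 1.1, 2.2]
opening: 0.147
grasp_force: 30.0
```

Run:
```python
from h import *
s=read_state()
print(s["time_s"],s["position"],s["joint_positions"],s["force"],s["moment"],s["tau"],s["opening"])
```

```text
5.75 [ 0.55973784 -0.20582172  0.12560178] [-3.09325958e+01  3.50976038e+01  9.12889627e+01  4.04286374e-02
  5.35760415e+01 -5.54371549e+01] [1.44746381 1.0831094  2.2473931 ] [ 0.24651652 -0.39083903 -0.11455573] [ -1.01300631 -42.52730727 -12.83332855  -0.51886339   0.26198848
   0.42573933] 0.14662197963351814
```

Emit:
drive_tool([
  [[0,0,-0.1],[0,0,-0.05]],
  [[0,0,-0.1],[0,0,-0.05]],
  [[0,0,-0.1],[0,0,-0.05]],
  [[0,0,-0.1],[0,0,-0.05]],
])

```text
time_s: 6.15
position: [0.5597, -0.2058, 0.126]
tcp_rot: [[-0.586, 0.81, 0.001], [0.81, 0.586, 0.0], [-0.0, 0.001, -1.0]]
force: [1.4, 2.2, 1.8]
opening: 0.148
grasp_force: 30.0
```

```bash
cat > m.py <<'E'
from rig import *
import numpy as np
s=read_state();R=np.array(s["tcp_rot"])
print(s["time_s"],"yaw",np.arctan2(R[1,0],R[0,0]),np.round(s["position"],4),"f",np.round(s["force"],2),"m",np.round(s["moment"],3),"tau6",round(s["tau"][5],3),"j6",s["joint_positions"][5],s["opening"])
E
python3 m.py
```

```text
6.15 yaw 2.1970588053974467 [ 0.5597 -0.2058  0.126 ] f [1.39 2.17 1.82] m [ 0.257 -0.399 -0.063] tau6 0.264 j6 -66.83508719900239 0.14761600087432236
```

Emit:
drive_tool([
  [[0,0,-0.1],[0,0,-0.05]],
  [[0,0,-0.1],[0,0,-0.05]],
  [[0,0,-0.1],[0,0,-0.05]],
  [[0,0,-0.1],[0,0,-0.05]],
])

```text
time_s: 6.55
position: [0.5597, -0.2058, 0.1264]
tcp_rot: [[-0.735, 0.678, 0.001], [0.678, 0.735, 0.0], [-0.0, 0.001, -1.0]]
force: [2.5, 0.9, 0.5]
opening: 0.147
grasp_force: 30.0
```

```bash
python3 m.py
```

```text
6.55 yaw 2.396400995949001 [ 0.5597 -0.2058  0.1264] f [2.5  0.92 0.52] m [ 0.26  -0.406 -0.256] tau6 0.055 j6 -78.26417468820485 0.14677073351935377
```

Emit:
drive_tool([
  [[0,0,0],[0,0,-0.05]],
  [[0,0,0],[0,0,-0.05]],
  [[0,0,0],[0,0,0]],
])

```text
time_s: 6.85
position: [0.5592, -0.2054, 0.1262]
tcp_rot: [[-0.798, 0.603, -0.0], [0.603, 0.798, 0.001], [0.001, 0.001, -1.0]]
force: [1.4, 1.8, 1.6]
opening: 0.144
grasp_force: 30.0
```

```bash
python3 m.py
```

```text
6.85 yaw 2.4946064395435092 [ 0.5592 -0.2054  0.1262] f [1.37 1.79 1.61] m [ 0.438 -0.231 -0.302] tau6 -0.418 j6 -83.8927084535822 0.14399216317153443
```

Emit:
drive_tool([
  [[0,0,0],[0,0,-0.05]],
  [[0,0,0],[0,0,-0.05]],
  [[0,0,0],[0,0,-0.05]],
  [[0,0,0],[0,0,-0.05]],
  [[0,0,0],[0,0,0]],
])

```text
time_s: 7.35
position: [0.5591, -0.2055, 0.1262]
tcp_rot: [[-0.902, 0.432, -0.001], [0.432, 0.902, 0.001], [0.001, 0.0, -1.0]]
force: [1.8, 2.9, 1.2]
opening: 0.142
grasp_force: 30.0
```

```bash
python3 m.py
```

```text
7.35 yaw 2.6947379777662417 [ 0.5591 -0.2055  0.1262] f [1.82 2.85 1.17] m [ 0.477 -0.287 -0.194] tau6 -0.319 j6 -95.34648604442944 0.14173144878933297
```

Emit:
drive_tool([
  [[0,0,0],[0,0,0]],
  [[0,0,0],[0,0,0]],
  [[0,0,0],[0,0,0]],
  [[0,0,0],[0,0,0]],
], gripper=0.5)

```text
time_s: 7.75
position: [0.559, -0.2061, 0.1261]
tcp_rot: [[-0.903, 0.431, -0.001], [0.431, 0.903, -0.0], [0.001, -0.0, -1.0]]
force: [0.0, 0.8, -0.2]
opening: 0.422
grasp_force: 0.0
```

Emit:
drive_tool([
  [[0,0,-10],[0,0,0]],
  [[0,0,-15],[0,0,0]],
  [[0,0,-20],[0,0,0]],
  [[0,0,-20],[0,0,0]],
  [[0,0,-5],[0,0,0]],
])

```text
time_s: 8.25
position: [0.5608, -0.2068, 0.1994]
tcp_rot: [[-0.903, 0.43, 0.005], [0.43, 0.903, -0.003], [-0.006, -0.001, -1.0]]
force: [-0.2, -0.3, 0.0]
opening: 0.497
grasp_force: 0.0
```

```bash
python3 m.py
python3 - <<'E'
from h import *
import pickle
a=capture("scene");w=capture("wrist")
p=cv2.resize(a[300:350,320:385],(468,360),interpolation=2)
q=cv2.resize(w[170:350,200:350],(300,360),interpolation=2)
cv2.imwrite("pics/c4.png",np.hstack([p,q])[:,:,::-1])
E
```

```text
8.25 yaw 2.696802160085289 [ 0.5608 -0.2068  0.1994] f [-0.23 -0.31  0.04] m [ 0.073 -0.138 -0.016] tau6 0.002 j6 -95.44787994895364 0.49669193067883005
```

View pics/c4.png

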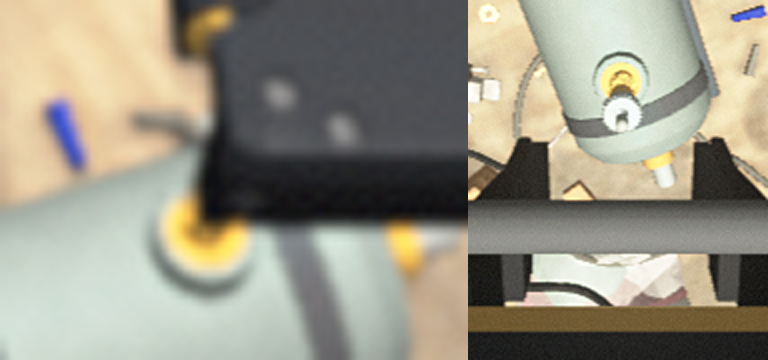

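The scene view is blocked by the hand. The wrist view shows the nut higher, with the pin tip standing out of it at about (276.5,231). I'll close the fingers and check the tip position.

Emit:
drive_tool([
  [[0,0,0],[0,0,0]],
  [[0,0,0],[0,0,0]],
  [[0,0,0],[0,0,0]],
  [[0,0,0],[0,0,0]],
  [[0,0,0],[0,0,0]],
], gripper=0)

```text
time_s: 8.85
position: [0.5592, -0.2058, 0.1959]
tcp_rot: [[-0.903, 0.43, -0.001], [0.43, 0.903, 0.0], [0.001, 0.0, -1.0]]
force: [-0.2, 0.5, 0.7]
opening: 0.131
grasp_force: 0.0
```

```bash
python3 m.py
python3 - <<'E'
from h import *
s=read_state();s["position"]=np.array([.5608,-.2068,.1994])
print(plane("wrist",276.5,231,.162,s))
im=capture("wrist");cv2.imwrite("pics/w5.png",cv2.resize(im[190:350,180:380,::-1],None,fx=4,fy=4)[:600])
E
```

```text
8.85 yaw 2.696807780883293 [ 0.5592 -0.2058  0.1959] f [-0.24  0.46  0.73] m [ 0.006 -0.147  0.037] tau6 0.0 j6 -95.45401384530415 0.13142411114323393
[ 0.55826677 -0.20609941  0.162     ]
```

View pics/w5.png

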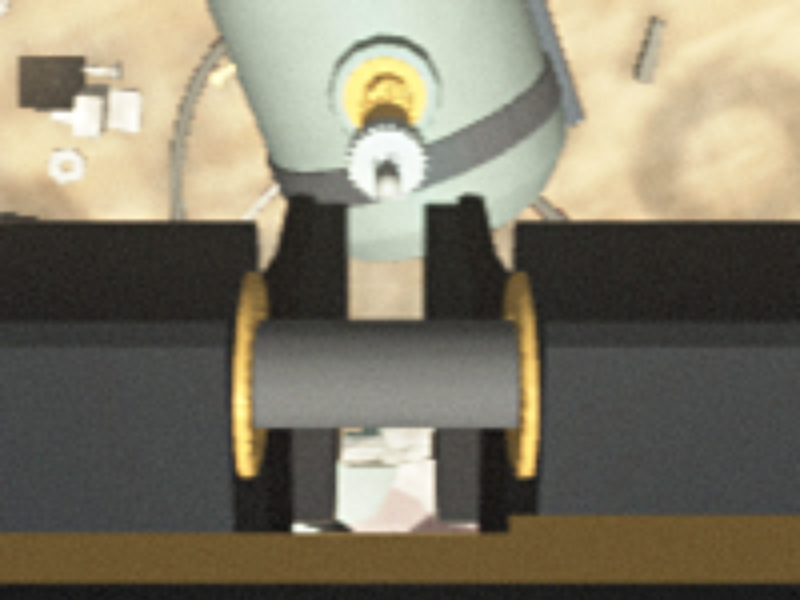

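Tip (386,185) lies exactly midway between the fingers. I'll shut them and come down to just above the pin.

Emit:
drive_tool([
  [[0,0,0],[0,0,0]],
  [[0,0,0],[0,0,0]],
  [[0,0,0],[0,0,0]],
  [[0,0,8],[0,0,0]],
  [[0,0,8],[0,0,0]],
])

```text
time_s: 9.4
position: [0.5594, -0.2059, 0.1799]
tcp_rot: [[-0.903, 0.43, 0.0], [0.43, 0.903, -0.0], [-0.0, -0.0, -1.0]]
force: [0.5, 0.7, 0.8]
opening: 0.0
grasp_force: 0.0
```

Emit:
drive_tool([
  [[0,0,6],[0,0,0]],
  [[0,0,4],[0,0,0]],
  [[0,0,2],[0,0,0]],
  [[0,0,1],[0,0,0]],
  [[0,0,0],[0,0,0]],
])

```text
time_s: 9.9
position: [0.5594, -0.2059, 0.1673]
tcp_rot: [[-0.903, 0.43, 0.0], [0.43, 0.903, -0.0], [-0.0, 0.0, -1.0]]
force: [-0.3, 0.1, -0.8]
opening: 0.006
grasp_force: 0.0
```

Emit:
drive_tool([
  [[0,0,0],[0,0,0]],
  [[0,0,0],[0,0,0]],
])

```text
time_s: 10.1
position: [0.5595, -0.206, 0.1676]
tcp_rot: [[-0.903, 0.43, 0.001], [0.43, 0.903, -0.0], [-0.001, -0.0, -1.0]]
force: [0.2, -0.5, -0.1]
opening: 0.004
grasp_force: 0.0
```

Emit:
drive_tool([
  [[0,0,1],[0,0,0]],
  [[0,0,0.5],[0,0,0]],
  [[0,0,0],[0,0,0]],
  [[0,0,0],[0,0,0]],
])

```text
time_s: 10.5
position: [0.5593, -0.2059, 0.1658]
tcp_rot: [[-0.903, 0.43, -0.0], [0.43, 0.903, 0.0], [0.0, 0.0, -1.0]]
force: [0.0, 0.0, 0.6]
opening: 0.009
grasp_force: 0.0
```

Emit:
drive_tool([
  [[0,0,1],[0,0,0]],
  [[0,0,0],[0,0,0]],
  [[0,0,0],[0,0,0]],
])

```text
time_s: 10.8
position: [0.5593, -0.2059, 0.1648]
tcp_rot: [[-0.903, 0.43, -0.0], [0.43, 0.903, 0.0], [0.0, 0.0, -1.0]]
force: [0.2, -1.1, 0.0]
opening: 0.006
grasp_force: 0.0
```

Emit:
drive_tool([
  [[0,0,1],[0,0,0]],
  [[0,0,0],[0,0,0]],
  [[0,0,0],[0,0,0]],
])

```text
time_s: 11.1
position: [0.5594, -0.2059, 0.1639]
tcp_rot: [[-0.903, 0.43, 0.0], [0.43, 0.903, -0.0], [-0.0, 0.0, -1.0]]
force: [-0.3, 0.5, 0.5]
opening: 0.005
grasp_force: 0.2
```

Emit:
drive_tool([
  [[0,0,1],[0,0,0]],
  [[0,0,0],[0,0,0]],
  [[0,0,0],[0,0,0]],
])

```text
time_s: 11.4
position: [0.5596, -0.206, 0.1631]
tcp_rot: [[-0.903, 0.43, 0.001], [0.43, 0.903, -0.0], [-0.001, -0.0, -1.0]]
force: [-0.5, -0.2, 1.8]
opening: 0.007
grasp_force: 1.0
```

Emit:
drive_tool([
  [[0,0,0.7],[0,0,0]],
  [[0,0,0],[0,0,0]],
  [[0,0,0],[0,0,0]],
])

```text
time_s: 11.7
position: [0.5595, -0.2059, 0.1623]
tcp_rot: [[-0.903, 0.43, 0.0], [0.43, 0.903, -0.0], [-0.0, -0.0, -1.0]]
force: [0.3, 0.2, 3.3]
opening: 0.005
grasp_force: 1.4
```

Emit:
drive_tool([
  [[0,0,0.7],[0,0,0]],
  [[0,0,0],[0,0,0]],
  [[0,0,0],[0,0,0]],
])

```text
time_s: 12.0
position: [0.5595, -0.2059, 0.1616]
tcp_rot: [[-0.903, 0.43, 0.0], [0.43, 0.903, -0.0], [-0.0, 0.0, -1.0]]
force: [0.3, 0.0, 3.3]
opening: 0.007
grasp_force: 1.8
```

```bash
python3 m.py
```

```text
12.0 yaw 2.696784144767871 [ 0.5595 -0.2059  0.1616] f [0.31 0.   3.27] m [ 0.074 -0.165  0.025] tau6 0.0 j6 -95.45541152757077 0.0071917800063316835
```

Emit:
drive_tool([
  [[0,0,0.7],[0,0,0]],
  [[0,0,0],[0,0,0]],
  [[0,0,0],[0,0,0]],
])

```text
time_s: 12.3
position: [0.5594, -0.2059, 0.1608]
tcp_rot: [[-0.903, 0.43, 0.0], [0.43, 0.903, -0.0], [-0.0, -0.0, -1.0]]
force: [0.8, -1.0, 4.9]
opening: 0.008
grasp_force: 2.1
```

Emit:
drive_tool([
  [[0,0,0.6],[0,0,0]],
  [[0,0,0],[0,0,0]],
  [[0,0,0],[0,0,0]],
])

```text
time_s: 12.6
position: [0.5594, -0.2059, 0.1602]
tcp_rot: [[-0.903, 0.43, 0.0], [0.43, 0.903, -0.0], [-0.0, -0.0, -1.0]]
force: [-0.0, 0.2, 5.0]
opening: 0.004
grasp_force: 2.4
```

Emit:
drive_tool([
  [[0,0,0.6],[0,0,0]],
  [[0,0,0],[0,0,0]],
  [[0,0,0],[0,0,0]],
])

```text
time_s: 12.9
position: [0.5595, -0.206, 0.1597]
tcp_rot: [[-0.903, 0.43, 0.0], [0.43, 0.903, -0.0], [-0.0, 0.0, -1.0]]
force: [0.3, 0.7, 4.3]
opening: 0.009
grasp_force: 2.6
```

Emit:
drive_tool([
  [[0,0,0.3],[0,0,0]],
  [[0,0,0],[0,0,0]],
  [[0,0,0],[0,0,0]],
  [[0,0,0],[0,0,0]],
  [[0,0,0],[0,0,0]],
])

```text
time_s: 13.4
position: [0.5595, -0.206, 0.1594]
tcp_rot: [[-0.903, 0.43, 0.0], [0.43, 0.903, -0.0], [-0.0, -0.0, -1.0]]
force: [-0.2, -0.7, 5.5]
opening: 0.004
grasp_force: 2.7
```

Emit:
drive_tool([
  [[0,0,0],[0,0,0]],
  [[0,0,0],[0,0,0]],
  [[0,0,0],[0,0,0]],
  [[0,0,0],[0,0,0]],
  [[0,0,0],[0,0,0]],
])

```text
time_s: 13.9
position: [0.5595, -0.2059, 0.1594]
tcp_rot: [[-0.903, 0.43, 0.0], [0.43, 0.903, -0.0], [-0.0, -0.0, -1.0]]
force: [-0.4, 1.1, 4.9]
opening: 0.005
grasp_force: 2.7
```

Emit:
drive_tool([
  [[0,0,0],[0,0,0]],
  [[0,0,0],[0,0,0]],
  [[0,0,0],[0,0,0]],
  [[0,0,0],[0,0,0]],
  [[0,0,0],[0,0,0]],
])

```text
time_s: 14.4
position: [0.5595, -0.2059, 0.1594]
tcp_rot: [[-0.903, 0.43, 0.0], [0.43, 0.903, -0.0], [-0.0, 0.0, -1.0]]
force: [-0.1, 0.3, 5.8]
opening: 0.004
grasp_force: 2.7
```

Emit:
drive_tool([
  [[0,0,0],[0,0,0]],
  [[0,0,0],[0,0,0]],
  [[0,0,0],[0,0,0]],
  [[0,0,0],[0,0,0]],
  [[0,0,0],[0,0,0]],
])

```text
time_s: 14.9
position: [0.5595, -0.2059, 0.1594]
tcp_rot: [[-0.903, 0.43, 0.0], [0.43, 0.903, -0.0], [-0.0, -0.0, -1.0]]
force: [0.2, 0.8, 4.9]
opening: 0.007
grasp_force: 2.8
```

Emit:
drive_tool([
  [[0,0,0],[0,0,0]],
  [[0,0,0],[0,0,0]],
  [[0,0,0],[0,0,0]],
  [[0,0,0],[0,0,0]],
  [[0,0,0],[0,0,0]],
])

```text
time_s: 15.4
position: [0.5595, -0.206, 0.1594]
tcp_rot: [[-0.903, 0.43, 0.0], [0.43, 0.903, -0.0], [-0.0, -0.0, -1.0]]
force: [0.3, -0.6, 4.6]
opening: 0.006
grasp_force: 2.7
```

Emit:
drive_tool([
  [[0,0,0],[0,0,0]],
  [[0,0,-3],[0,0,0]],
  [[0,0,-5],[0,0,0]],
  [[0,0,-15],[0,0,0]],
  [[0,0,-25],[0,0,0]],
])

```text
time_s: 15.9
position: [0.5574, -0.2049, 0.2054]
tcp_rot: [[-0.903, 0.43, -0.006], [0.43, 0.903, 0.003], [0.007, 0.001, -1.0]]
force: [0.3, -0.3, -0.5]
opening: 0.006
grasp_force: 0.0
```

Emit:
drive_tool([
  [[0,0,-30],[0,0,0]],
  [[-40,0,-10],[0,0,0]],
  [[-40,0,0],[0,0,0]],
  [[0,0,0],[0,0,0]],
  [[0,0,0],[0,0,0]],
])

```text
time_s: 16.4
position: [0.6309, -0.2401, 0.2458]
tcp_rot: [[-0.903, 0.43, -0.003], [0.43, 0.903, 0.002], [0.003, 0.0, -1.0]]
force: [0.7, 1.0, -0.2]
opening: 0.008
grasp_force: 0.0
```

```bash
python3 m.py
python3 - <<'E'
from h import *
import pickle
s=read_state();w=capture("wrist");a=capture("scene");b=capture("top");pickle.dump(s,open("s6.pkl","wb"))
p=cv2.resize(a[295:350,315:385],(392,308),interpolation=2)
q=cv2.resize(w,(400,300))
cv2.imwrite("pics/c6.png",np.hstack([p[:300],q])[:,:,::-1]);cv2.imwrite("pics/w6.png",w[:,:,::-1]);cv2.imwrite("pics/top6.png",b[:,:,::-1])
E
```

```text
16.4 yaw 2.6967522506224633 [ 0.6309 -0.2401  0.2458] f [ 0.74  1.   -0.16] m [ 0.114 -0.103  0.037] tau6 -0.001 j6 -94.80357015410846 0.0076832871778114604
```

View pics/c6.png

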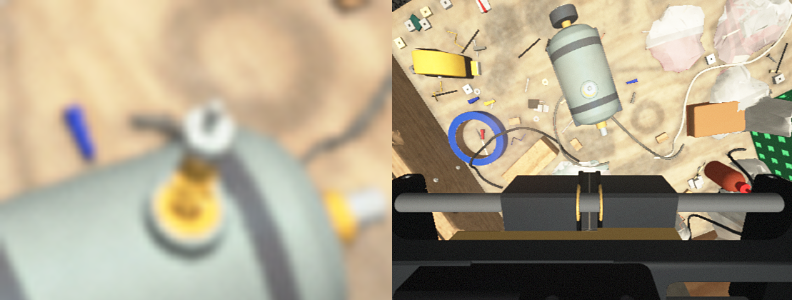

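The scene view shows the nut raised, with its top at about (352,318) against 320.6 before. The pin is back up at (353,313.5), and the objects round the tank look undisturbed. At the stop the turning torque rose to 0.3 N m and the pads slipped. The arm is clear.

```bash
python3 -c "
from rig import *
print(hand_in())"
```

```text
the job is handed in; nothing more can be done
None
```

The job is handed in: the nut was unscrewed until it stopped turning, and the pin was pressed about 3.7 mm at about 5 N, held for over two seconds and released to spring back up. The arm finished clear of everything at 16.4 s; the hand-in gave no verdict, and the nut's stop was judged from the torque rise and the pads slipping.

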